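# Make up the insert-fitting caddy

### The job

Make up the caddy for fitting a ball's finger inserts: stand the two red inserts in the two sockets of their nest, lay the roll of black tape flat in its wide recess and stand the dropper bottle upright in its deep well, without tipping the bottle over. The orange and pink inserts and the roll of masking tape belong to other jobs: leave them where they are.

Things in the scene. Friction and masses are not known exactly. Their poses are not given: they have to be found in the camera images.
- insert_red_a: red finger insert, one of the two red ones: short hollow vinyl cylinder standing upright, 24 mm diameter, 30 mm tall; origin at the centre of its underside, z up. About 20 g. The two red ones are interchangeable.
- insert_red_b: the other red finger insert: short hollow vinyl cylinder standing upright, 24 mm diameter, 30 mm tall; origin at the centre of its underside, z up. About 20 g.
- tape_black: small roll of black tape lying flat, about 61 mm diameter, 19 mm tall, tan core; origin at the centre of its underside (within 1 mm), z up. About 50 g; grasp round the outside
- dropper: small brown dropper bottle with a black rubber bulb, standing upright: body round, 32 mm diameter, straight up to about 55 mm, then shoulder, neck and bulb to 102 mm; origin at the centre of its underside, z up. About 60 to 100 g. It is much the tallest of these things, so a gripper working low within some 10 cm of it can strike it, at its start as well as in its nest
- nest_tape: grey plastic nest, 96 x 96 mm, fixed; stands 5 mm above the counter beside two others, 97.5 mm apart along its y axis in changing order, in a plywood tray (side walls 16 mm high, ends 38 mm). Origin: centre of its underside, z up. For the tape: 15 mm high, one wide round recess in the middle, 78 mm diameter, 8 mm deep (floor 7 mm above the origin)
- nest_inserts: grey plastic nest, 96 x 96 mm, fixed; stands 5 mm above the counter beside two others, 97.5 mm apart along its y axis in changing order, in a plywood tray (side walls 16 mm high, ends 38 mm). Origin: centre of its underside, z up. For the inserts: 20 mm high, two round sockets at y = -23 and +23 mm, each 38 mm diameter, 12 mm deep (floor 8 mm above the origin)
- nest_bottle: grey plastic nest, 96 x 96 mm, fixed; stands 5 mm above the counter beside two others, 97.5 mm apart along its y axis in changing order, in a plywood tray (side walls 16 mm high, ends 38 mm). Origin: centre of its underside, z up. For the bottle: 36 mm high, one round well in the middle, 46 mm diameter, 30 mm deep (floor 6 mm above the origin)
- insert_orange: orange finger insert, not wanted: short hollow vinyl cylinder standing upright, 24 mm diameter, 24 mm tall; origin at the centre of its underside, z up. Leave it where it stands.
- insert_pink: pink finger insert, not wanted: short hollow vinyl cylinder standing upright, 24 mm diameter, 34 mm tall; origin at the centre of its underside, z up. Leave it where it stands.
- tape_masking: large roll of tan masking tape lying flat, not wanted: 98 mm diameter, 25 mm tall; origin at the centre of its underside, z up. Leave it where it lies

How it is judged:
By the outcome, as a careful person would: the job done as asked, in the order asked, and still so for the second after the job is handed in, with the robot touching nothing.
It also fails if it takes over 106 s, if anything falls off the work surface, if the arm or the gripper's body presses on something with over 40 N, if the wrist force passes 120 N, or if a joint passes its speed limit or range.

### The arm

A 6-joint arm with a two-finger parallel gripper is mounted at the origin on a cart in front of the work surface, level with it; the furniture and walls round the work are solid. World frame = base frame: x ahead of the robot, y to its left, z up, the work surface at z = 0. Lengths are in mm, angles in rad, forces in N, time in s.
With the tool pointing down it reaches from about 350 to 850 mm from the base axis. Payload 8.1 kg.
Tool frame: the origin (TCP) lies on the centre line of the jaws, within the pads' length; the fingertips stand 11 mm ahead of it and the grasp point (between the pads) lies 8 mm behind it (manip.tips_ahead is the distance from the TCP to the fingertips, in mm); z points along the fingers, y is the line along which they close (so a half turn about z gives the same grasp; the last joint's range is limited). The gripper opens to 85 mm and grips with 20 to 120 N. Pads are 22 mm wide; open, the fingers measure 114 mm over their backs; the gripper's body (76 mm by 85 mm) begins 54 mm behind the grasp point. The pads swing forward as they close: fully open they stand 13 mm farther back than shut.
Start: joints at [1.154, 0.13, 1.488, -0, 1.523, -0.085], TCP at [195.426, 567.287, 242.292] pointing down, gripper open.
Joint ranges: [-2.96, 2.96], [-0.89, 2.26], [0.02, 2.5], [-1.34, 4.48], [0, 2.73], [-2.66, 2.66]. Speed limits (rad/s): [2.39, 2.39, 2.79, 3.14, 3.14, 3.14].

### API

Orientations are given as a 3x3 rotation matrix whose columns are the frame's x, y, z axes.
In Python, from plant import manip, cams gives the robot as it stands. Calls block until the motion is done:
- manip.move_to(position, orientation): joint-space move of the TCP to a pose.
- manip.line_to(position, rotation=None, vel=150, f_stop=None): straight line of the TCP; rotation=None keeps the orientation; vel is the mean speed in mm/s. With f_stop (N) it stops when the force on the tool has changed by that much, and returns True; else False.
- manip.movej(angles): joint-space move.
- manip.open_gripper() and manip.clamp(): open the fingers fully, or close them until they stop; the grip force is fixed at half the most.
- manip.wait(seconds).
- manip.ik(position, orientation): joint angles nearest the present ones, or None.
- cams.get_image(name): name is "scene" or "top" or "wrist"; returns a dict with "image" (400x640x3 uint8, red, green, blue), "fx", "fy", "cx", "cy" (pixels), "k1" (the pictures are not rectified: a ray, as slopes to the right and down, at radius r is drawn at 1 + k1 r^2 times it, then the intrinsics apply), "world_from_camera" (4x4, takes a point from camera to world coordinates). Camera axes: x right, y up, looking along -z (the intrinsics and any distortion apply to the point x, -y, -z); pixel columns grow to the right and rows downward; lengths in mm; the calibration is good to about 2 mm. A picture is of the moment at which its call begins. There is no depth.
A pose or a line that the arm cannot do raises manip.IKError and nothing moves.
- manip.close_job(): hands the job in; it is judged then, once.
Trained networks look in the newest picture that a camera, given by its name, has taken for a name from the list of things; names that differ only in an ending like _2 or _b are one class to them, and where a whole thing is asked for, a point or a joint stands for the part that bears it (a point fixed in the world has none). Each returns a list of dicts, best first, with "score" (0 to 1); they miss things now and then, are a little off and sometimes report something else, mostly with a low value. They report only what shows in the picture. A call takes as long as a camera call.
- cams.silhouettes(camera, name): "mask" (400x640 bool, what is visible of it) and "bbox" ([left, top, right, bottom] in pixels, round what is visible of it).
- cams.tip_of(camera, name): "position" ([column, row] in pixels: a listed point, or the origin of a listed thing).
Readings, each from a call of its own:
- manip.read_t(): time.
- manip.read_joints(): joint angles.
- manip.read_joint_vel(): joint speeds.
- manip.read_effort(): joint torques, N m.
- manip.read_tool_pos(): TCP position.
- manip.read_tool_rot(): TCP orientation.
- manip.read_wrist_force(): force on the tool from outside, world axes, zero at the start.
- manip.read_moment(): the same for the moment, N m.
- manip.read_gripper_width(): finger opening in mm.
- manip.read_grip_force(): force on a finger pad.
Only numpy, scipy, OpenCV 4.12 (cv2) and the standard library are available. Lean on these libraries where they do the work, as an engineer would, in place of code of your own. Each camera call takes 0.05 s, during which the arm holds its last target. There are 200 camera calls.

## Working session

There is one attempt and no reset: what is moved stays moved. The work goes in short steps, each a Python script; the robot and the scene stay as the last script left them, time stands still between calls to the robot, and variables do not carry over. Pictures are saved under pics/ and viewed, at most 14 in all, crops included, and the job is handed in when it is done.

```bash
ls; mkdir -p pics; cat > h.py <<'E'
import numpy as np, cv2
from plant import manip, cams
def ray(im,px):
    K=np.array([[im["fx"],0,im["cx"]],[0,im["fy"],im["cy"]],[0,0,1.]])
    u=cv2.undistortPoints(np.array([[px]],float),K,np.array([im["k1"],0,0,0.]))[0,0]
    T=np.array(im["world_from_camera"]); d=T[:3,:3]@np.array([u[0],-u[1],-1.])
    return T[:3,3],d
def at(im,px,z):
    o,d=ray(im,px); return (o+d*(z-o[2])/d[2])
def proj(im,P):
    T=np.array(im["world_from_camera"]); c=T[:3,:3].T@(np.array(P,float)-T[:3,3])
    s=np.array([c[0],-c[1]])/-c[2]; s=s*(1+im["k1"]*(s@s))
    return np.array([im["fx"]*s[0]+im["cx"],im["fy"]*s[1]+im["cy"]])
def save(im,n): cv2.imwrite(f"pics/{n}.png",cv2.cvtColor(im["image"],cv2.COLOR_RGB2BGR))
E
python3 - <<'E'
from h import *
names=["insert_red_a","tape_black","dropper","nest_tape","nest_inserts","nest_bottle","insert_orange","insert_pink","tape_masking"]
for c in ["top","scene"]:
    im=cams.get_image(c); save(im,c)
    print(c,np.round(im["world_from_camera"],2).tolist(),im["fx"],im["k1"])
    for n in names:
        for r in cams.tip_of(c,n)[:3]:
            if r["score"]>.2: print(n,round(r["score"],2),np.round(r["position"],1),np.round(at(im,r["position"],5 if "nest" in n else 0),1))
E
```

```text
pics
plant.py
top [[-0.05, 0.98, -0.21, 370.01], [-1.0, -0.05, 0.01, 48.8], [-0.0, 0.21, 0.98, 949.76], [0.0, 0.0, 0.0, 1.0]] 402.72188749862414 0.016461055021165533
insert_red_a 0.61 [425.4 197.6] [ 556.1 -223.5    0. ]
insert_red_a 0.47 [213.7 206.9] [560.7 285.4   0. ]
tape_black 0.86 [320.4 245.6] [454.6  35.1   0. ]
tape_black 0.57 [371.9 242. ] [456.6 -86.2   0. ]
dropper 0.74 [372.6 241.6] [457.5 -88.    0. ]
nest_tape 0.86 [320.7 178.6] [615.5  25.4   5. ]
nest_inserts 0.73 [361.3 178.1] [611.4 -72.8   5. ]
nest_bottle 0.88 [282.6 176.1] [626.8 117.4   5. ]
insert_orange 0.53 [216.8 255.1] [445.6 278.    0. ]
insert_pink 0.53 [417.7 250.6] [ 431.  -191.3    0. ]
tape_masking 0.74 [276.  243.7] [464.7 139.1   0. ]
scene [[0.9, 0.2, -0.39, 175.3], [-0.44, 0.46, -0.77, -678.19], [0.03, 0.86, 0.5, 501.73], [0.0, 0.0, 0.0, 1.0]] 396.86429690260854 0.02080353551264913
insert_red_a 0.75 [382.2 281.4] [ 535.3 -235.2   -0. ]
insert_red_a 0.45 [290.  166.2] [565.9 283.4   0. ]
tape_black 0.8 [287.2 219.5] [453.5  28.6   0. ]
dropper 0.69 [289.3 167.5] [560.8 276.3   0. ]
dropper 0.59 [306.8 245.2] [454.1 -77.5   0. ]
nest_tape 0.84 [348.6 203.4] [613.1  26.3   5. ]
nest_inserts 0.9 [368.6 227.1] [603.1 -80.2   5. ]
nest_bottle 0.7 [336.7 184.7] [631.9 122.1   5. ]
nest_bottle 0.65 [366.5 227.5] [598.  -79.6   5. ]
insert_orange 0.62 [255.1 174.1] [458.5 275.2   0. ]
insert_pink 0.67 [327.2 286. ] [ 437.2 -203.4   -0. ]
tape_masking 0.88 [274.7 197.1] [463.3 135.2   0. ]
```

View pics/top.png

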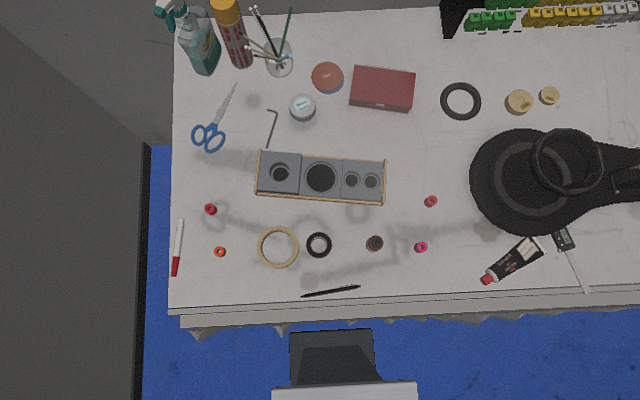

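View pics/scene.png

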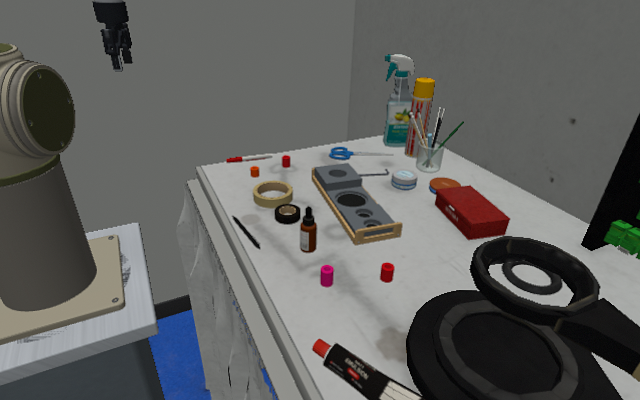

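The top view shows red inserts at (431,201) and (210,209), black tape at (319,245), and the dropper at (375,243). The nests run bottle (280,173), tape (320,178), inserts (361,182). I'll fit positions from the masks, then refine over the tray with the wrist camera.

```bash
cat >> h.py <<'E'
from scipy.optimize import least_squares
D={"insert_red_a":(12,30),"tape_black":(30.5,19),"insert_orange":(12,24),"insert_pink":(12,34),"tape_masking":(49,25)}
def cylbox(im,x,y,r,h,z0=0):
    t=np.linspace(0,2*np.pi,60)
    prof=[(r,0),(r,h)] if h<90 else [(16,0),(16,55),(6,102)]
    p=np.array([proj(im,(x+q*np.cos(a),y+q*np.sin(a),z0+z)) for q,z in prof for a in t])
    return np.r_[p.min(0),p.max(0)]
def fit(obs,r,h,x0):  # obs: list of (im,bbox)
    f=lambda p: np.concatenate([(cylbox(im,*p,r,h)+[0.,0,0,0]-b) for im,b in obs])
    s=least_squares(f,x0,diff_step=1e-3); return s.x,np.abs(s.fun).max()
def tight(m):
    ys,xs=np.nonzero(m); return np.array([xs.min(),ys.min(),xs.max()+1,ys.max()+1],float)
R0=lambda yaw: np.array([[np.cos(yaw),np.sin(yaw),0],[np.sin(yaw),-np.cos(yaw),0],[0,0,-1.]])
E
python3 - <<'E'
from h import *
ims={c:cams.get_image(c) for c in ["top","scene"]}
for n,x0s in {"insert_red_a":[(552,-225),(560,285)],"tape_black":[(454,35)],"dropper":[(457,-80)],"insert_orange":[(445,278)],"insert_pink":[(435,-197)],"tape_masking":[(464,137)]}.items():
    r,h=D.get(n,(16,102))
    S={c:cams.silhouettes(c,n) for c in ims}
    for x0 in x0s:
        res=[]
        obs=[]
        for c in ims:
            pb=cylbox(ims[c],*x0,r,h); pc=(pb[:2]+pb[2:])/2
            cand=[tight(s["mask"]) for s in S[c] if s["mask"].any()]
            cand=[b for b in cand if np.abs((b[:2]+b[2:])/2-pc).max()<14]
            if cand:
                obs.append((ims[c],cand[0])); x,e=fit(obs[-1:],r,h,x0); res.append((c,np.round(x,1),round(e,1)))
        if obs: x,e=fit(obs,r,h,x0); print(n,np.round(x,1),round(e,1),res)
        else: print(n,x0,"none")
# wrist view over tray
x,y=480,25
manip.move_to([x,y,330],R0(0)) 
im=cams.get_image("wrist"); save(im,"w1"); print(np.round(im["world_from_camera"],2).tolist(),im["fx"],manip.read_t())
for n in ["nest_tape","nest_inserts","nest_bottle"]:
    for r in cams.tip_of("wrist",n)[:3]: print(n,round(r["score"],2),np.round(r["position"],1),np.round(at(im,r["position"],5),1))
E
```

```text
insert_red_a [ 545.1 -232. ] 1.7 [('top', array([ 542.9, -229.8]), np.float64(0.7)), ('scene', array([ 546.2, -233.4]), np.float64(0.6))]
insert_red_a (560, 285) none
tape_black [456.5  37.1] 1.6 [('top', array([454.1,  38.6]), np.float64(0.2)), ('scene', array([458.3,  34.7]), np.float64(0.5))]
dropper [450.7 -89.8] 2.1 [('top', array([449.9, -88.5]), np.float64(0.3)), ('scene', array([450.8, -91.8]), np.float64(1.6))]
insert_orange (445, 278) none
insert_pink [ 441.5 -196.7] 1.8 [('scene', array([ 441.5, -196.7]), np.float64(1.8))]
tape_masking [457.8 131.4] 1.4 [('top', array([455.5, 132.9]), np.float64(0.7)), ('scene', array([459.7, 127.7]), np.float64(0.4))]
[[0.0, 0.96, 0.27, 548.23], [-1.0, 0.0, -0.0, 26.71], [-0.0, -0.27, 0.96, 461.39], [0.0, 0.0, 0.0, 1.0]] 290.3116852013535 3.9583
nest_tape 0.81 [320.4  67.8] [612.9  23.8   5. ]
nest_inserts 0.79 [383.   75.7] [602.3 -67.9   5. ]
nest_inserts 0.38 [169.3 173.9] [455.4 264.7   5. ]
nest_bottle 0.82 [249.5  54.9] [629.8 125.8   5. ]
```

View pics/w1.png

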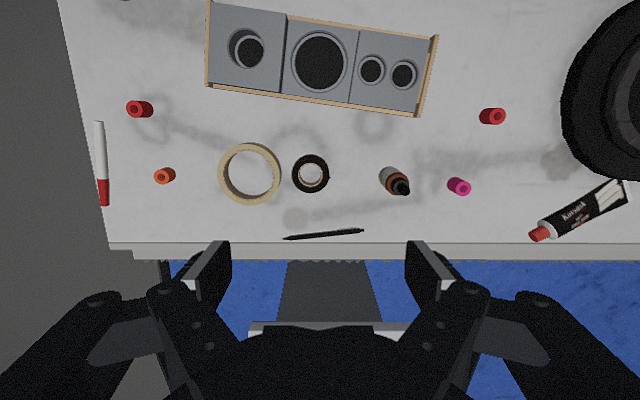

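The wrist view shows all the items clearly: red inserts at (140,109) and (492,116), tape at (310,173), dropper base near (390,175), and the tray tilted by about -8°. Next I'll fit objects here and take a closer view of the tray.

```bash
python3 - <<'E'
from h import *
def objs(im):
  for n,x0s in {"insert_red_a":[(545,-232),(560,285)],"tape_black":[(456,37)],"dropper":[(451,-90)],"insert_orange":[(450,277)],"insert_pink":[(441,-197)],"tape_masking":[(458,131)]}.items():
    r,h=D.get(n,(16,102)); S=cams.silhouettes("wrist",n)
    for x0 in x0s:
        pb=cylbox(im,*x0,r,h); pc=(pb[:2]+pb[2:])/2
        cand=[(tight(s["mask"]),s["score"]) for s in S if s["mask"].any()]
        cand=[b for b in cand if np.abs((b[0][:2]+b[0][2:])/2-pc).max()<20]
        if cand: x,e=fit([(im,cand[0][0])],r,h,x0); print(n,np.round(x,1),round(e,1),cand[0][1])
        else: print(n,"none",len(S))
im=cams.get_image("wrist"); objs(im)
manip.move_to([590,25,260],R0(0)); im=cams.get_image("wrist"); objs(im)
P=[]
for n in ["nest_bottle","nest_tape","nest_inserts"]:
    r=cams.tip_of("wrist",n)[0]; p=at(im,r["position"],5); P.append(p); print(n,r["score"],np.round(p,1))
d=P[0]-P[2]; print(np.linalg.norm(d),np.degrees(np.arctan2(-d[0],d[1])))
np.savez("w2.npz",**im)
c=cv2.cvtColor(im["image"],cv2.COLOR_RGB2BGR)[20:270,160:480]
cv2.imwrite("pics/w2.png",cv2.resize(c,None,fx=2.4,fy=2.4,interpolation=cv2.INTER_CUBIC)); print(manip.read_t())
E
```

```text
insert_red_a [ 545.5 -230.6] 0.6 0.71
insert_red_a [553.6 289.3] 0.8 0.75
tape_black [457.5  38.4] 0.9 0.62
dropper [452.4 -86.2] 1.1 0.64
insert_orange [453.7 268.4] 0.1 0.54
insert_pink [ 439.8 -194.2] 1.0 0.92
tape_masking [457.6 133.1] 0.7 0.57
insert_red_a [ 546.2 -230.7] 0.7 0.61
insert_red_a [554.2 288.8] 1.0 0.59
tape_black [458.4  38.2] 0.7 0.71
dropper [454.4 -81. ] 3.6 0.66
insert_orange [454.4 268.1] 1.1 0.92
insert_pink [ 440.3 -195.2] 1.6 0.9
tape_masking [457.  126.6] 5.3 0.59
nest_bottle 0.43 [ 445.9 -187.8    5. ]
nest_tape 0.72 [616.1  22.2   5. ]
nest_inserts 0.81 [607.2 -70.6   5. ]
199.30639632711245 125.98497594475448
5.5417
```

View pics/w2.png

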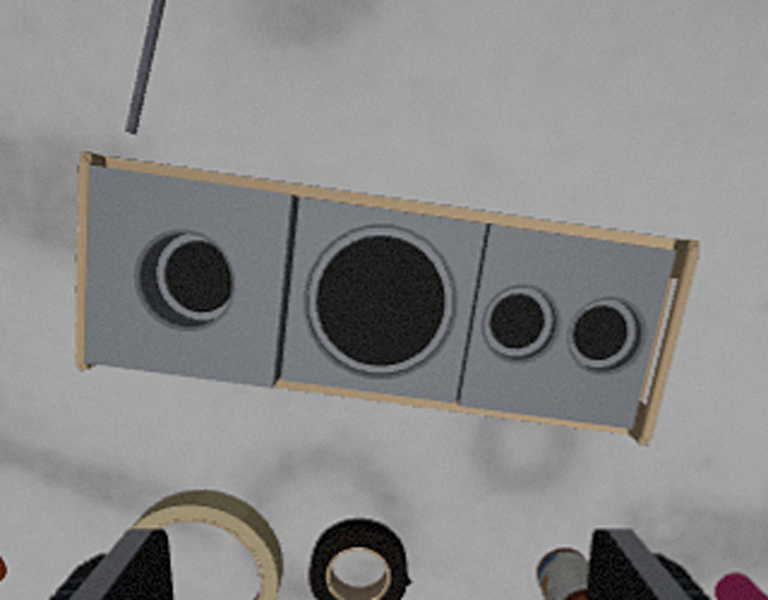

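The dark floor discs sit at about (235,137), (319,145), (376,154) and (411,159) in full-image pixels, so I can locate the wells from their centroids.

```bash
python3 - <<'E'
from h import *
im=dict(np.load("w2.npz"))
g=cv2.cvtColor(im["image"],cv2.COLOR_RGB2GRAY); m=(cv2.GaussianBlur(g,(3,3),0)<50).astype(np.uint8)
cs,_=cv2.findContours(m,cv2.RETR_EXTERNAL,cv2.CHAIN_APPROX_NONE)
E=sorted([cv2.fitEllipse(c) for c in cs if cv2.contourArea(c)>200 and 100<c[:,0,1].mean()<190 and 200<c[:,0,0].mean()<440],key=lambda e:e[0][0])
Q=[]
for e,z in zip(E,[11,12,13,13]):
    Q.append(at(im,e[0],z)); print(np.round(e[0],1),np.round(e[1],1),np.round(Q[-1],1))
M=[(0,97.5),(0,0),(0,-74.5),(0,-120.5)]
def f(p):
    c,s=np.cos(p[2]),np.sin(p[2]); return np.concatenate([[p[0]-s*y-q[0],p[1]+c*y-q[1]] for (x,y),q in zip(M,Q)])
s=least_squares(f,[616,24,-.13]); print(s.x,np.round(s.fun,1))
E
```

```text
[242.4 135. ] [25.5 28.9] [631.4 123.4  11. ]
[318.2 145. ] [51.5 52.2] [618.9  26.   12. ]
[375.1 153.5] [20.  21.5] [608.1 -47.9  13. ]
[409.7 158.3] [19.7 21.9] [601.8 -93.4  13. ]
[ 6.18345196e+02  2.61679688e+01 -1.36457065e-01] [ 0.2 -0.6 -0.5  0.2  0.1  0.2  0.2  0.2]
```

```bash
cat >> h.py <<'E'
N=np.array([618.3,26.2]); TH=-0.1365
def nest(y): return N+y*np.array([-np.sin(TH),np.cos(TH)])
def pick(xy,tip,yaw,hi=200):
    manip.open_gripper(); manip.move_to([*xy,hi],R0(yaw)); manip.line_to([*xy,tip+11],vel=130)
    manip.clamp(); print("width",manip.read_gripper_width(),manip.read_grip_force(),"tips",manip.tips_ahead)
    manip.line_to([*xy,hi],vel=150)
def place(xy,z,tip,yaw,hi=200):  # z: release height of underside
    manip.move_to([*xy,hi],R0(yaw)); manip.line_to([*xy,z+tip+31],vel=150)
    hit=manip.line_to([*xy,z+tip+11],vel=40,f_stop=12); print("hit",hit,manip.read_tool_pos(),manip.read_gripper_width())
    manip.open_gripper(); manip.wait(.2); manip.line_to([*xy,hi],vel=150); print("t",manip.read_t())
E
python3 - <<'E'
from h import *
for s in (1,-1):
  print(s,[manip.ik([*p,z],R0(s*np.pi/2+TH)) is not None and np.round(manip.ik([*p,z],R0(s*np.pi/2+TH))[5],2) for p in [(546,-230.7),(554,289),nest(-120.5),nest(97.5),(458,38),(453,-85)] for z in (40,200)])
yaw=-np.pi/2+TH
if manip.ik([546,-230.7,40],R0(yaw)) is None: yaw+=np.pi
pick((546,-230.7),12,yaw); 
if manip.read_gripper_width()>18: place(nest(-120.5),13+3,12,yaw)
im=cams.get_image("wrist"); save(im,"w3")
E
```

```text
1 [np.float64(-0.35), np.float64(-0.35), np.float64(0.54), np.float64(0.54), np.float64(-0.1), np.float64(-0.1), np.float64(0.25), np.float64(0.25), np.float64(0.11), np.float64(0.11), np.float64(-0.16), np.float64(-0.16)]
-1 [False, False, np.float64(-2.61), np.float64(-2.61), False, False, False, False, False, False, False, False]
width 21.40208424401869 58.90028357505798 tips 11.0
hit False [601.78745748 -93.11700104  38.79411915] 21.002304728023184
t 15.3
```

View pics/w3.png

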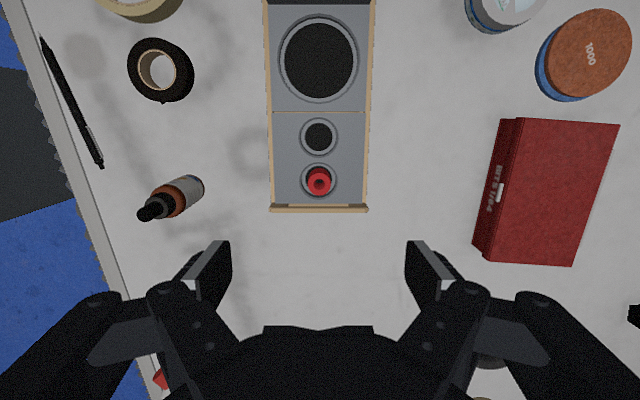

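The first insert stands in its socket at (319,181). Next come the second insert and the tape.

```bash
python3 - <<'E'
from h import *
yaw=np.pi/2+TH
pick((554,289),12,yaw)
if manip.read_gripper_width()<18: raise SystemExit("miss")
place(nest(-74.5),16,12,yaw)
pick((458,38.3),3,yaw)
im=cams.get_image("wrist"); save(im,"w4"); print(manip.read_t())
E
```

```text
width 21.235556363864678 58.876864314079285 tips 11.0
hit False [608.03653691 -47.60527304  38.78653822] 21.057425068401468
t 25.5417
width 56.788580772046295 63.467476861551404 tips 11.0
29.9
```

View pics/w4.png

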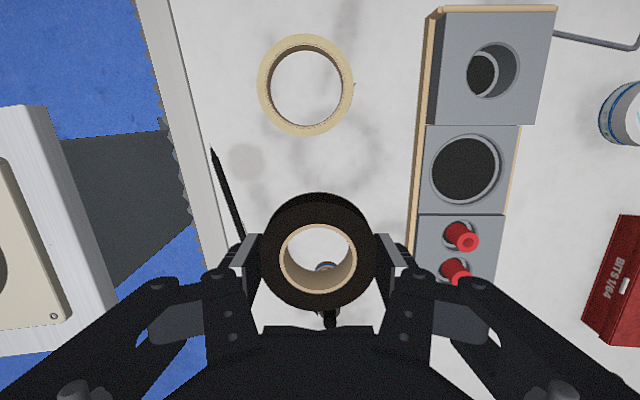

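The tape is held level and centred at (319,250), and both inserts stand in their sockets. I'll place the tape now.

```bash
python3 - <<'E'
from h import *
place(nest(0),12.5,3,np.pi/2+TH)
# look at dropper & tape
manip.move_to([500,-150,260],R0(np.pi/2)); im=cams.get_image("wrist"); save(im,"w5")
for s in cams.silhouettes("wrist","dropper")[:2]:
    x,e=fit([(im,tight(s["mask"]))],16,102,(453,-86)); print(np.round(x,1),round(e,1),s["score"],tight(s["mask"]))
for r in cams.tip_of("wrist","dropper")[:2]: print(r["score"],at(im,r["position"],0))
p=[proj(im,(453,-86,z)) for z in (0,102)]; print(p)
E
```

```text
hit True [618.0536206   26.20354942  27.23948385] 56.57270704170302
t 34.1583
[451.6 -86.3] 0.8 0.73 [259. 104. 293. 135.]
[611.5  11.2] 4.1 0.72 [394.   0. 453.  46.]
0.62 [453.85015344 -87.53236089   0.        ]
[array([281.10740132, 118.68427377]), array([268.33356819, 120.26950192])]
```

View pics/w5.png

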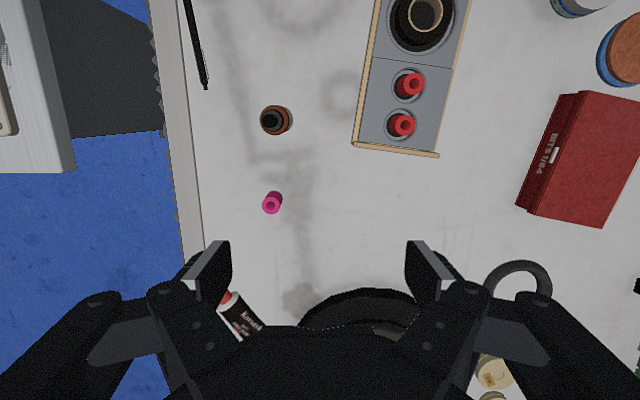

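The tape lies in its recess at (425,15), and the dropper is confirmed near (452.5,-86.5). I'll move the dropper now.

```bash
python3 - <<'E'
from h import *
pick((452.5,-86.5),34,np.pi/2+TH,230)
if manip.read_gripper_width()<25: raise SystemExit("miss")
im=cams.get_image("scene"); c=cv2.cvtColor(im["image"],cv2.COLOR_RGB2BGR)[60:300,180:480]
cv2.imwrite("pics/s2.png",cv2.resize(c,None,fx=2,fy=2)); print(manip.read_t())
E
```

```text
width 30.879747489464137 59.09939571283758 tips 11.0
39.4
```

View pics/s2.png

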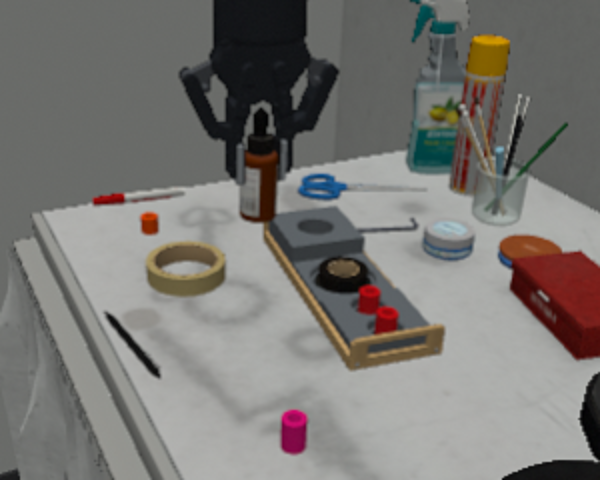

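The bottle hangs upright in the jaws at about (260,175) in the crop, with the tape and inserts seated below. Now I'll lower it into the well.

```bash
python3 - <<'E'
from h import *
place(nest(97.5),11.5,34,np.pi/2+TH,230)
manip.move_to([480,25,330],R0(0))
im=cams.get_image("wrist"); a=cv2.cvtColor(im["image"],cv2.COLOR_RGB2BGR)[0:240,80:530]
im=cams.get_image("scene"); b=cv2.cvtColor(im["image"],cv2.COLOR_RGB2BGR)[120:300,230:470]
cv2.imwrite("pics/end.png",np.vstack([cv2.resize(a,(560,299)),cv2.resize(b,(560,300))[:,:]])); print(manip.read_t())
E
```

```text
hit True [631.16426229 122.79852535  56.53599635] 30.77116513518575
t 44.2333
45.4917
```

View pics/end.png

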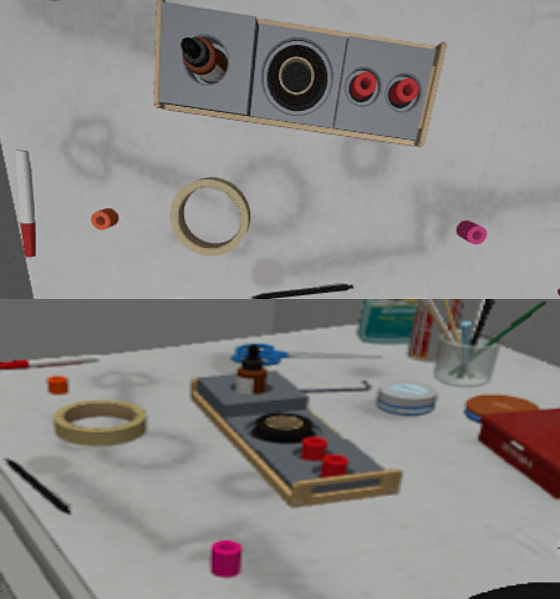

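The final picture shows the bottle upright in its well at (205,60), the tape flat in its recess at (296,76), and both inserts standing at (364,86) and (403,92). The orange insert, pink insert and masking tape have not moved.

```bash
python3 -c "
from plant import manip
print(manip.close_job())"
```

```text
the job is handed in; nothing more can be done
None
```

The job is handed in at about 45 s of the 106 s allowed: both red inserts stand in their sockets, the black tape lies flat in its recess, the dropper stands upright in its well, and the other three items were left where they were.

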